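Load the stem cups into the drying tray

ROBOT

A 6-joint arm with a two-finger parallel gripper is mounted at the origin on the work surface. World frame = base frame: x ahead of the robot, y to its left, z up, the work surface at z = 0. Lengths are in mm, angles in rad, forces in N, time in s.
With the tool pointing down it reaches from about 325 to 900 mm from the base axis. Payload 6.1 kg.
Tool frame: the origin (TCP) lies at the very end of the fingers, on their centre line; the grasp point (between the pads) lies 19 mm behind it; z points along the fingers, y is the line along which they close (so a half turn about z gives the same grasp; the last joint's range is limited). The gripper opens to 85 mm and grips with 20 to 120 N. Pads are 22 mm wide; open, the fingers measure 114 mm over their backs; the gripper's body (76 mm by 85 mm) begins 54 mm behind the grasp point. The pads swing forward as they close: fully open they stand 13 mm farther back than shut.
Start: joints at [0.994, 0.22, 1.526, -0, 1.395, -0.126], TCP at [272.301, 562.555, 231.3] pointing down, gripper open.
Joint ranges: [-2.98, 2.98], [-0.91, 2.08], [0.09, 2.57], [-1.24, 4.39], [0.2, 2.65], [-2.68, 2.68]. Speed limits (rad/s): [2.57, 2.57, 3.01, 3.14, 3.14, 3.14].

INTERFACE

Orientations are given as a unit quaternion [x, y, z, w].
In Python, from workcell import telemetry, cams, hand_in gives the robot as it stands. The module is installed in compiled form; this text tells all that it offers.
- The arm moves only by the shell command python3 -m crank 'ROWS'. ROWS is text: rows parted by semicolons, each of 7 numbers parted by spaces: the shift along the tool's x, y, z in mm, then the turn, a rotation vector about the tool's x, y, z in rad, then the gripper's target within -1 to 1 (fully open at 1, half-way at 0, shut at -1). In form: dx dy dz ax ay az grip; .... A call has 1 to 20 rows; each row is the pose to reach, as a shift and turn from the pose commanded when the call began, along the tool's axes at that moment; what a row does not reach only later rows make up. A row lasts 1/12 s, in which the tool goes at most 41.7 mm and 7.16 degrees, less where a joint would pass 70% of its speed; a pose out of reach is approached as far as the arm can. A call with a gripper value outside its range is refused whole. The fingers move at their own pace and stop on an object; the grip force is fixed at half the most. Time passes only in rows, so rows that repeat a pose let the fingers close. It gives the time, the measured TCP pose, the force, the opening and the grip force at its end, in the units of the state.
- telemetry.sense(): the state, without advancing time (a new reading comes with each control period).
- cams.get_image(name): name is "scene" or "top" or "wrist"; returns a dict with "frame" (400x640x3 uint8, red, green, blue), "fov_y" (degrees; the focal length in pixels is half the picture's height over the tangent of half this angle, whatever the lens; pixels are square), "cx", "cy" (the principal point, pixels), "cam_to_world" (4x4, takes a point from camera to world coordinates); the wrist camera has in their place "T_tool_cam" (4x4, takes a point from camera to tool coordinates, whose origin is the TCP and whose axes are the flange's). Camera axes: x right, y down, z forward; pixel columns grow to the right and rows downward; lengths in mm; the calibration is good to about 2 mm. A picture is of the moment at which its call begins: read the wrist's pose just before it. There is no depth.
- hand_in(): hands the job in; it is judged then, once.
The state is a dict: "time_s": time; "joint_positions": joint angles; "qd": joint speeds; "effort": joint torques, N m; "tcp_pos": TCP position; "orientation": TCP orientation; "contact_force": force on the tool from outside, world axes, zero at the start; "torque": the same for the moment, N m; "width": finger opening in mm; "grip_force": force on a finger pad.
Only numpy, scipy, OpenCV 4.12 (cv2) and the standard library are available. Lean on these libraries where they do the work, as an engineer would, in place of code of your own. Each camera call takes 0.05 s, during which the arm holds its last target. There are 200 camera calls.

TASK

The rinsed stem cups on the table are to dry in front of the blower. First pull the sliding wooden tray by its knob to the left until its spring catch clicks home at the end; then stand every cup upright in the well that matches the diameter of its foot (smallest foot in the smallest well and so on, each well keeping to its own size even if some cups are missing), foot down to the bottom; when all are in, push the loaded tray to the right until the catch clicks home at the other end. Do not knock over the two finished vases.

Things in the scene. Friction and masses are not known exactly. Their poses are not given: they have to be found in the camera images.
- dryer: Drying stand, fixed: steel base plate 140 x 620 x 8 mm (long side along its y) carrying the sliding tray, with a grey warm-air blower (100 x 340 x 130 mm) along its back, its face 100 mm behind the row of wells. Origin: underside of the plate, at its centre. x points away from the robot, y to the robot's left, z up; turned up to 0.1 rad.
- tray (a joint): Travel of the wooden tray (90 x 386 x 30 mm, top 44 mm above the table) along the stand, in m: 0 = loading end, fully to the robot's left (stand's +y); 0.12 = drying end, fully right. Friction 1.5 N; stays where left. Near each end a sprung roller clicks over a steel rib: about 6 N to pass; beyond it (below 0.005 or above 0.115) the catch pulls the tray to the end stop and holds it, up to 6 N.
- tray_knob (a point): Grip point on the tray's upright steel knob at its left end: round, 24 mm in diameter, 55 mm tall; this point lies on its axis, 82 mm above the table and 17 mm below the knob's top. In line with the wells, 75 mm beyond well0. Axes as the stand's: y is the line of travel.
- well0 (a point): Centre of the mouth of round well 0, in the tray's top face 44 mm above the table. 43 mm in diameter, 22 mm deep, closed at the bottom, with a 2 mm bevel. The five wells stand in one row 75 mm apart, from the smallest (well0, next to the knob) to the largest (well4). Fits cup0. Axes as the stand's.
- well1 (a point): Centre of the mouth of round well 1, in the tray's top face 44 mm above the table. 49 mm in diameter, 22 mm deep, closed at the bottom, with a 2 mm bevel. The five wells stand in one row 75 mm apart, from the smallest (well0, next to the knob) to the largest (well4). Fits cup1. Axes as the stand's.
- well2 (a point): Centre of the mouth of round well 2, in the tray's top face 44 mm above the table. 55 mm in diameter, 22 mm deep, closed at the bottom, with a 2 mm bevel. The five wells stand in one row 75 mm apart, from the smallest (well0, next to the knob) to the largest (well4). Fits cup2. Axes as the stand's.
- well3 (a point): Centre of the mouth of round well 3, in the tray's top face 44 mm above the table. 61 mm in diameter, 22 mm deep, closed at the bottom, with a 2 mm bevel. The five wells stand in one row 75 mm apart, from the smallest (well0, next to the knob) to the largest (well4). Fits cup3. Axes as the stand's.
- well4 (a point): Centre of the mouth of round well 4, in the tray's top face 44 mm above the table. 67 mm in diameter, 22 mm deep, closed at the bottom, with a 2 mm bevel. The five wells stand in one row 75 mm apart, from the smallest (well0, next to the knob) to the largest (well4). Fits cup4. Axes as the stand's.
- cup0: Terracotta stem cup, number 1 of 5 in size, round, 80 mm tall: cylindrical foot 40 mm in diameter and 30 mm high, a narrow waist, then a straight-sided bowl 36 mm in diameter outside from 42 mm up to the rim. 140 g or somewhat more or less, foot-heavy. Origin: centre of the foot's underside; z up through the rim. May be absent.
- cup1: Terracotta stem cup, number 2 of 5 in size, round, 85 mm tall: cylindrical foot 46 mm in diameter and 30 mm high, a narrow waist, then a straight-sided bowl 42 mm in diameter outside from 42 mm up to the rim. 180 g or somewhat more or less, foot-heavy. Origin: centre of the foot's underside; z up through the rim. May be absent.
- cup2: Terracotta stem cup, number 3 of 5 in size, round, 90 mm tall: cylindrical foot 52 mm in diameter and 30 mm high, a narrow waist, then a straight-sided bowl 48 mm in diameter outside from 42 mm up to the rim. 220 g or somewhat more or less, foot-heavy. Origin: centre of the foot's underside; z up through the rim. May be absent.
- cup3: Terracotta stem cup, number 4 of 5 in size, round, 95 mm tall: cylindrical foot 58 mm in diameter and 30 mm high, a narrow waist, then a straight-sided bowl 54 mm in diameter outside from 42 mm up to the rim. 260 g or somewhat more or less, foot-heavy. Origin: centre of the foot's underside; z up through the rim. May be absent.
- cup4: Terracotta stem cup, number 5 of 5 in size, round, 100 mm tall: cylindrical foot 64 mm in diameter and 30 mm high, a narrow waist, then a straight-sided bowl 60 mm in diameter outside from 42 mm up to the rim. 300 g or somewhat more or less, foot-heavy. Origin: centre of the foot's underside; z up through the rim. May be absent.
- vase0: Finished terracotta vase, 180 mm tall, 104 mm across, standing loose on the table to the left. Origin: centre of its underside, z up. Not to be knocked over.
- vase1: Finished terracotta vase, 153 mm tall, 88 mm across, standing loose on the table to the right. Origin: centre of its underside, z up. Not to be knocked over.
Things that resemble listed ones, but are neither listed nor needed, are in the scene too. Leave any purple look-alike of the cup2 alone. Leave any turquoise look-alike of the cup4 alone.

How it is judged:
By the outcome, as a careful person would: the job done as asked, in the order asked, and still so for the second after the job is handed in, with the robot touching nothing.
Of cup0, cup1, cup2, cup3, cup4 only 4 to 5 are there at a start; the rules pass over those that are not, and their reading is None.
At some moment in a run one of cup0, cup1, cup2, cup3, cup4 may be knocked a few centimetres aside while the robot is not near it.
It also fails if it takes over 210 s, if anything falls off the work surface, if the arm or the gripper's body presses on something with over 40 N, if the wrist force passes 120 N, or if a joint passes its speed limit or range.

## Working session

There is one attempt and no reset: what is moved stays moved. The work goes in short steps, Python scripts to look and compute and a shell command to move; the robot and the scene stay as the last step left them, time stands still between calls to the robot, and variables do not carry over. Pictures are saved under pics/ and viewed, at most 14 in all, crops included, and the job is handed in when it is done.

```bash
mkdir -p pics
python3 - <<'E'
from workcell import telemetry, cams
import cv2,numpy as np,pickle
print(telemetry.sense())
for n in("scene","top"):
    d=cams.get_image(n);cv2.imwrite(f"pics/{n}0.png",d["frame"][:,:,::-1]);pickle.dump(d,open(n+"0.pkl","wb"))
    print(n,d["fov_y"],d["cx"],d["cy"],np.round(d["cam_to_world"],3).tolist())
d=cams.get_image("wrist");print(d["fov_y"],d["cx"],d["cy"],np.round(d["T_tool_cam"],3).tolist())
E
```

```text
{'time_s': 0.0, 'joint_positions': array([ 9.93895139e-01,  2.21236770e-01,  1.52755217e+00, -3.16518998e-05,
        1.39466882e+00, -1.26098850e-01]), 'qd': array([-0.00310173,  0.0027165 , -0.00025908,  0.00135436,  0.00027172,
        0.00018351]), 'effort': array([-6.52356157e-04, -4.96908009e+01, -3.89394200e+01, -4.00174213e-04,
        1.10281495e-02,  7.95852003e-06]), 'tcp_pos': array([272.00478951, 562.07521447, 230.2238185 ]), 'orientation': array([ 2.23494587e-01,  9.74704724e-01, -8.80895847e-04, -3.06457264e-04]), 'contact_force': array([-0.24244075,  0.00723023,  0.02268194]), 'torque': array([-0.00291927, -0.05084274,  0.02652614]), 'grip_force': 0.0, 'width': 85.52125951474387}
scene 57.196866002178055 315.3647108436061 197.16739319106398 [[-0.74, 0.418, -0.527, 1092.061], [0.673, 0.461, -0.579, 667.047], [0.001, -0.783, -0.622, 791.006], [0.0, 0.0, 0.0, 1.0]]
top 43.517976419608345 313.65061414724164 194.2772780668585 [[-0.027, -0.993, 0.112, 315.075], [-1.0, 0.025, -0.015, 4.521], [0.012, -0.112, -0.994, 1536.171], [0.0, 0.0, 0.0, 1.0]]
61.280981750020445 320.32749053232476 202.79006270494378 [[-0.001, -0.962, -0.274, 70.108], [1.0, -0.001, -0.002, 0.39], [0.001, -0.274, 0.962, -142.409], [0.0, 0.0, 0.0, 1.0]]
```

View pics/scene0.png

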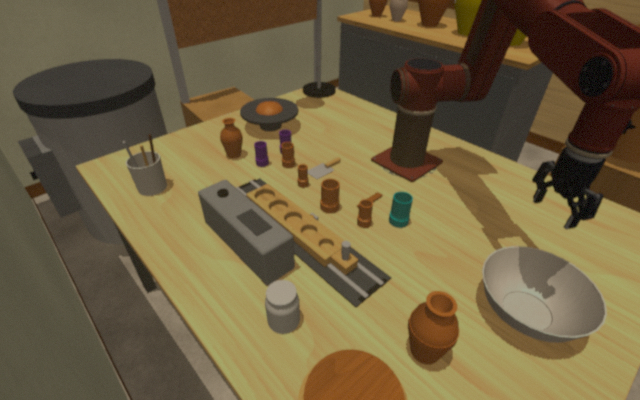

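View pics/top0.png

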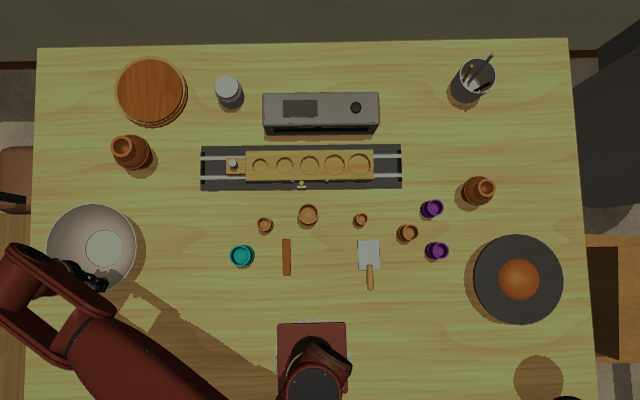

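Top view: four terracotta cups near (265,225), (308,215), (361,219) and (408,233). The look-alikes are turquoise (241,256) and purple (432,208), (437,251). The knob is at (233,163). I'll measure these on an enlarged crop.

```bash
cat > h.py <<'E'
import numpy as np,cv2,pickle
from scipy.spatial.transform import Rotation as R
def ray(d,px,T=None):
    T=d["cam_to_world"] if T is None else T
    f=200/np.tan(np.radians(d["fov_y"])/2); px=np.atleast_2d(px).astype(float)
    v=np.c_[(px[:,0]-d["cx"])/f,(px[:,1]-d["cy"])/f,np.ones(len(px))]@T[:3,:3].T
    return T[:3,3],v
def at(d,px,z,T=None):
    o,v=ray(d,px,T); return (o+v*((z-o[2])/v[:,2])[:,None])[:,:2]
def proj(d,P,T=None):
    T=d["cam_to_world"] if T is None else T
    f=200/np.tan(np.radians(d["fov_y"])/2); q=(np.atleast_2d(P)-T[:3,3])@T[:3,:3]
    return q[:,:2]/q[:,2:]*f+[d["cx"],d["cy"]]
def wristT(d,s):
    T=np.eye(4);T[:3,:3]=R.from_quat(s["orientation"]).as_matrix();T[:3,3]=s["tcp_pos"]
    return T@d["T_tool_cam"]
def snap(name):
    from workcell import telemetry,cams
    s=telemetry.sense();d=cams.get_image(name)
    T=wristT(d,s) if name=="wrist" else np.array(d["cam_to_world"])
    return s,d,T
E
python3 - <<'E'
from h import *
d=pickle.load(open("top0.pkl","rb"));s=pickle.load(open("scene0.pkl","rb"))
for p in[(265,224),(308,214),(361,218.5),(408,232)]:print(p,at(d,p,90).round())
print("plate",at(d,[(201,147),(402,145),(402,188),(202,191)],8).round())
print("knob",at(d,(233,162),99).round(),"wells",at(d,[(260,166),(285,165.5),(309.5,165),(335,164.5),(360,164)],44).round())
print("vases",at(d,[(122,145),(487,188)],170).round())
a=cv2.resize(d["frame"][135:265,190:450],None,fx=3,fy=3,interpolation=2)
b=cv2.resize(s["frame"][130:235,235:425],None,fx=4,fy=4,interpolation=2)[:,:780];
cv2.imwrite("pics/a.png",a[:,:,::-1]);cv2.imwrite("pics/b.png",b[:,:,::-1])
E
```

```text
(265, 224) [[396. 126.]]
(308, 214) [[421.   1.]]
(361, 218.5) [[ 404. -152.]]
(408, 232) [[ 362. -286.]]
plate [[ 643.  327.]
 [ 635. -297.]
 [ 500. -291.]
 [ 506.  324.]]
knob [[577. 215.]] wells [[ 573.  142.]
 [ 573.   67.]
 [ 572.   -7.]
 [ 572.  -84.]
 [ 572. -160.]]
vases [[ 620.  510.]
 [ 474. -494.]]
```

View pics/a.png

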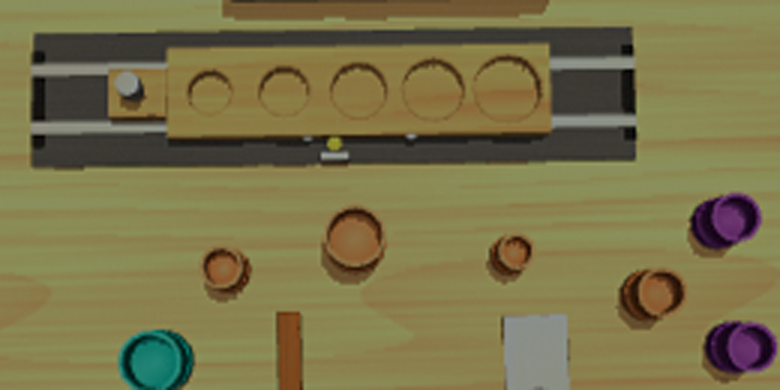

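View pics/b.png

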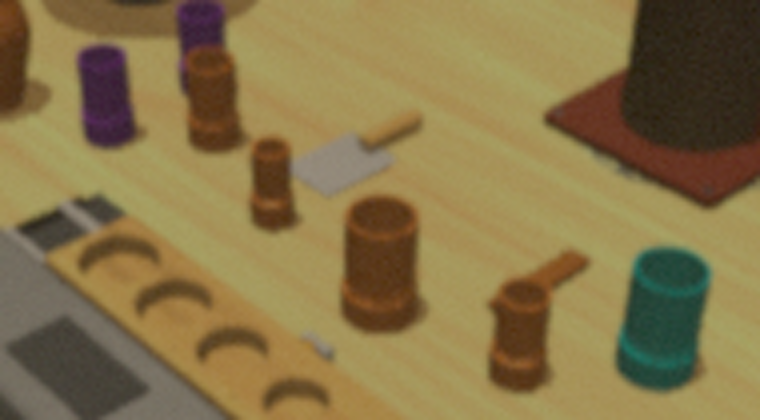

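Rim widths rank the cups as (361,219)=cup0, (265,225)=cup1, (408,233)=cup2 and (308,215)=cup4, with cup3 probably missing. I'll confirm sizes from close up. First I'll move above the knob.

```bash
python3 -m crank '-425 -178 20 0 0 1.12 1;-425 -178 20 0 0 1.12 1;-425 -178 20 0 0 1.12 1;-425 -178 20 0 0 1.12 1;-425 -178 20 0 0 1.12 1;-425 -178 20 0 0 1.12 1;-425 -178 20 0 0 1.12 1;-425 -178 20 0 0 1.12 1;-425 -178 20 0 0 1.12 1;-425 -178 20 0 0 1.12 1;-425 -178 20 0 0 1.12 1;-425 -178 20 0 0 1.12 1;-425 -178 20 0 0 1.12 1;-425 -178 20 0 0 1.12 1;-425 -178 20 0 0 1.12 1;-425 -178 20 0 0 1.12 1'
python3 - <<'E'
from h import *
s,d,T=snap("wrist");pickle.dump((s,d,T),open("w1.pkl","wb"));cv2.imwrite("pics/w1.png",d["frame"][:,:,::-1])
print(s["time_s"],s["tcp_pos"],R.from_quat(s["orientation"]).as_matrix().round(3),s["joint_positions"].round(2))
E
```

```text
time_s: 1.48
tcp_pos: [576.4, 218.5, 211.3]
orientation: [0.706, 0.708, -0.0, -0.0]
contact_force: [-0.2, 0.9, 0.5]
width: 85.6
grip_force: 0.0
1.4833 [576.38726614 218.54409284 211.34602718] [[-0.002  1.    -0.   ]
 [ 1.     0.002  0.   ]
 [ 0.    -0.    -1.   ]] [0.23 0.21 1.57 0.   1.36 0.23]
```

View pics/w1.png

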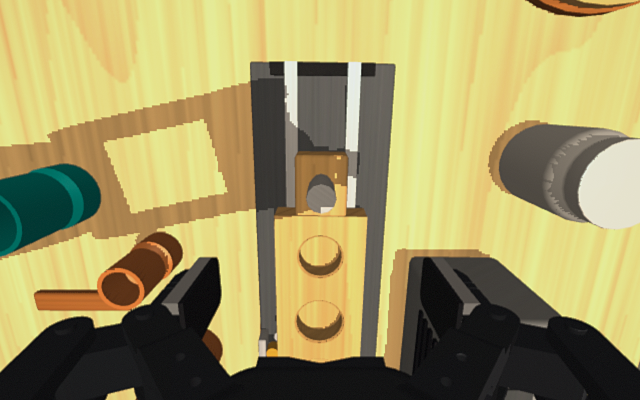

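The wrist view shows the knob top at about (321,206), well0 at (320,256) and well1 at (320,320), centred between the fingers.

Run:
```python
from h import *
s,d,T=pickle.load(open("w1.pkl","rb"))
print("knob",at(d,(321,206),99,T),"w0,w1",at(d,[(320.5,256),(320,320.5)],44,T), "plate far corners",at(d,[(251,63),(394,65)],8,T))
```

```text
knob [[576.30754583 213.12353934]] w0,w1 [[575.99763446 144.73763507]
 [575.55138526  70.29245322]] plate far corners [[509.59929342 328.14882159]
 [645.90028992 326.50303316]]
```

```bash
python3 -m crank '0 0 40 0 0 0 1;0 0 80 0 0 0 1;0 0 120 0 0 0 1;0 0 148 0 0 0 1;0 0 148 0 0 0 1;0 0 148 0 0 0 1'
python3 -m crank '0 0 0 0 0 0 -1;0 0 0 0 0 0 -1;0 0 0 0 0 0 -1;0 0 0 0 0 0 -1;0 0 0 0 0 0 -1;0 0 0 0 0 0 -1;0 0 0 0 0 0 -1;0 0 0 0 0 0 -1;0 0 0 0 0 0 -1;0 0 0 0 0 0 -1'
python3 -m crank '10 0 0 0 0 0 -1;20 0 0 0 0 0 -1;30 0 0 0 0 0 -1;40 0 0 0 0 0 -1;50 0 0 0 0 0 -1;60 0 0 0 0 0 -1;70 0 0 0 0 0 -1;70 0 0 0 0 0 -1'
```

```text
time_s: 2.03
tcp_pos: [575.4, 217.7, 62.0]
orientation: [0.707, 0.708, -0.002, -0.001]
contact_force: [-0.1, -0.2, 0.8]
width: 85.4
grip_force: 0.0
time_s: 2.87
tcp_pos: [576.7, 217.4, 65.0]
orientation: [0.707, 0.707, -0.0, -0.0]
contact_force: [-6.9, -0.9, 10.3]
width: 22.5
grip_force: 59.4
time_s: 3.53
tcp_pos: [577.5, 288.9, 65.0]
orientation: [0.707, 0.707, 0.001, -0.0]
contact_force: [-3.1, 1.7, 7.4]
width: 22.6
grip_force: 59.5
```

```bash
python3 -m crank '4 0 0 0 0 0 -1;7 0 0 0 0 0 -1;9 0 0 0 0 0 -1;9 0 0 0 0 0 -1'
python3 -m crank '2 0 0 0 0 0 -1;4 0 0 0 0 0 -1;4 0 0 0 0 0 -1'
python3 -m crank '2 0 0 0 0 0 -1;4 0 0 0 0 0 -1;4 0 0 0 0 0 -1'
```

```text
time_s: 3.87
tcp_pos: [577.6, 295.9, 65.1]
orientation: [0.707, 0.707, -0.0, 0.0]
contact_force: [-3.1, -1.4, 7.8]
width: 22.5
grip_force: 59.6
time_s: 4.12
tcp_pos: [577.7, 300.7, 65.1]
orientation: [0.707, 0.707, 0.001, -0.0]
contact_force: [-2.7, 2.5, 6.6]
width: 22.2
grip_force: 59.5
time_s: 4.37
tcp_pos: [577.7, 302.8, 65.0]
orientation: [0.707, 0.707, -0.001, 0.001]
contact_force: [-3.6, -7.5, 9.4]
width: 22.7
grip_force: 59.8
```

```bash
python3 -m crank '2 0 0 0 0 0 -1;4 0 0 0 0 0 -1;4 0 0 0 0 0 -1'
python3 -m crank '2 0 0 0 0 0 -1;3 0 0 0 0 0 -1;3 0 0 0 0 0 -1'
```

```text
time_s: 4.62
tcp_pos: [577.7, 302.8, 65.0]
orientation: [0.707, 0.707, -0.004, 0.003]
contact_force: [-6.0, -20.9, 15.0]
width: 22.3
grip_force: 60.3
time_s: 4.87
tcp_pos: [577.6, 302.8, 64.9]
orientation: [0.707, 0.707, -0.006, 0.004]
contact_force: [-7.8, -31.4, 17.6]
width: 22.6
grip_force: 60.8
```

```bash
python3 -m crank '-8 0 0 0 0 0 -1;-8 0 0 0 0 0 -1;-8 0 0 0 0 0 1;-8 0 0 0 0 0 1;-8 0 0 0 0 0 1;-8 0 0 0 0 0 1;-8 0 0 0 0 0 1;-8 0 0 0 0 0 1;-8 0 -40 0 0 0 1;-8 0 -80 0 0 0 1;-8 0 -115 0 0 0 1;-40 0 -146 0 0 0 1;-80 0 -146 0 0 0 1;-112 0 -146 0 0 0 1;-112 0 -146 0 0 0 1;-112 0 -146 0 0 0 1'
python3 - <<'E'
from h import *
s,d,T=snap("wrist");pickle.dump((s,d,T),open("w2.pkl","wb"));cv2.imwrite("pics/w2.png",d["frame"][:,:,::-1])
print(s["time_s"],s["tcp_pos"],R.from_quat(s["orientation"]).as_matrix().round(3))
# predicted wells for knob at (577.6,y)
E
```

```text
time_s: 6.2
tcp_pos: [577.5, 197.6, 209.6]
orientation: [0.708, 0.706, 0.0, 0.0]
contact_force: [1.1, -0.6, 0.3]
width: 85.7
grip_force: 0.0
6.2 [577.54297758 197.56315216 209.6425079 ] [[ 0.003  1.     0.   ]
 [ 1.    -0.003  0.   ]
 [ 0.     0.    -1.   ]]
```

View pics/w2.png

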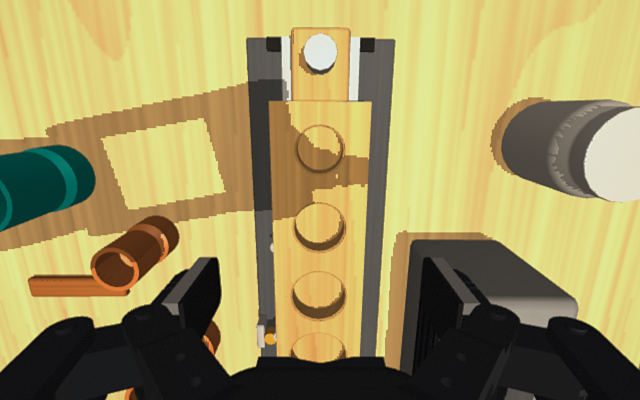

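Wrist view with the tray at its left end: knob top (320,53), well0 (320,148), well1 (319.5,226), well2 (319,295), cup1 rim (115,268). I'll refine the mouth positions by fitting.

```bash
cat >> h.py <<'E'
def rimfit(d,T,xy,z,r,ang=None,fitr=False,reach=6):
    """refine centre (and radius) of a circle at height z by radial max gradient"""
    g=cv2.GaussianBlur(d["frame"],(0,0),1.0).astype(np.float32)
    a=np.linspace(0,2*np.pi,180,endpoint=False) if ang is None else ang
    c=np.array(xy,float)
    for it in range(6):
        rr=np.arange(r-reach,r+reach+.01,.25)
        P=np.array([[c[0]+q*np.cos(t),c[1]+q*np.sin(t),z] for t in a for q in rr])
        px=proj(d,P,T).astype(np.float32)
        v=cv2.remap(g,px[:,0].reshape(len(a),-1),px[:,1].reshape(len(a),-1),1)
        gr=np.abs(np.diff(v,axis=1)).sum(2); k=gr.argmax(1); w=gr.max(1)
        q=rr[k]+.125; ok=w>np.percentile(w,30)
        A=np.c_[np.cos(a),np.sin(a),np.ones(len(a))][ok]; b=(q)[ok]
        for _ in range(8):
            x=np.linalg.lstsq(A,b,rcond=None)[0]; e=np.abs(A@x-b); m=e<=max(np.median(e)*2.5,.4); A,b=A[m],b[m]
        c=c+x[:2]
        if fitr: r=x[2]
    return c,x[2],len(b),e.mean()
E
python3 - <<'E'
from h import *
s,d,T=pickle.load(open("w2.pkl","rb"))
print("knob",at(d,(320,53),99,T))
p=at(d,[(320,148),(319.5,226),(319,295)],44,T);print(p)
for q,D in zip(p,(43,49,55)):print(rimfit(d,T,q,44,D/2+1))
c=at(d,(115,268),85,T)[0];print(c,rimfit(d,T,c,85,21,fitr=True))
t=pickle.load(open("top0.pkl","rb"))
for p in[(265,224),(308,214),(361,218.5),(408,232)]:
  for z in (80,85,90,95,100):
    r={80:18,85:21,90:24,95:27,100:30}[z]
    c,rf,n,e=rimfit(t,t["cam_to_world"],at(t,p,z)[0],z,r,reach=8); print(p,z,c.round(1),"r",round(rf,1),n,round(e,2))
E
```

```text
knob [[577.1865911  303.01468059]]
[[576.85858944 231.19460983]
 [576.06532018 156.15112136]
 [575.20944523  80.80308642]]
(array([575.71161738, 230.93689474]), np.float64(19.178238805537323), 91, np.float64(0.2618112373145214))
(array([575.35555069, 154.83236254]), np.float64(24.0894920353686), 80, np.float64(0.1588622347620113))
(array([574.65564232,  80.23389972]), np.float64(27.10292784786607), 89, np.float64(0.2880393947173048))
[398.01598669 132.90244417] (array([398.16765802, 135.09567944]), np.float64(19.567708327891065), 95, np.float64(0.6855863278905528))
(265, 224) 80 [393.9 126. ] r 22.9 76 0.59
(265, 224) 85 [393.2 126.2] r 23.5 63 0.43
(265, 224) 90 [392.4 125.9] r 23.5 86 0.58
(265, 224) 95 [392.4 125.6] r 23.4 73 0.5
(265, 224) 100 [391.8 125.1] r 23.2 114 0.75
(308, 214) 80 [418.    2.9] r 23.4 116 0.74
(308, 214) 85 [422.9   1.8] r 28.0 101 0.37
(308, 214) 90 [422.6   1.9] r 27.9 84 0.36
(308, 214) 95 [422.2   1.5] r 27.9 95 0.39
(308, 214) 100 [421.7   1.6] r 27.6 70 0.24
(361, 218.5) 80 [ 404.5 -153.6] r 15.8 79 0.65
(361, 218.5) 85 [ 404.6 -152.7] r 16.0 73 0.55
(361, 218.5) 90 [ 399.4 -148.6] r 20.9 79 0.54
(361, 218.5) 95 [ 399.8 -147.7] r 20.7 101 0.63
(361, 218.5) 100 [ 401.2 -149.7] r 22.3 71 0.15
(408, 232) 80 [ 361.6 -293.7] r 21.6 117 0.55
(408, 232) 85 [ 361.4 -292.5] r 21.8 116 0.59
(408, 232) 90 [ 361.1 -291.6] r 21.4 94 0.38
(408, 232) 95 [ 356.9 -281. ] r 30.0 95 1.32
(408, 232) 100 [ 355.2 -280.3] r 30.4 94 1.09
```

Before placing anything I'll pin the tray's y exactly by closing on the knob along y. The turn is 90°.

```bash
python3 -m crank '40 0 0 0 0 -0.12 1;80 0 0 0 0 -0.24 1;107 0 0 0 0 -0.36 1;107 0 0 0 0 -0.48 1;107 0 0 0 0 -0.6 1;107 0 0 0 0 -0.72 1;107 0 0 0 0 -0.84 1;107 0 0 0 0 -0.96 1;107 0 0 0 0 -1.08 1;107 0 0 0 0 -1.2 1;107 0 0 0 0 -1.32 1;107 0 0 0 0 -1.44 1;107 0 0 0 0 -1.57 1;107 0 40 0 0 -1.57 1;107 0 80 0 0 -1.57 1;107 0 120 0 0 -1.57 1;107 0 143 0 0 -1.57 1;107 0 143 0 0 -1.57 1;107 0 143 0 0 -1.57 1'
python3 -m crank '0 0 0 0 0 0 -1;0 0 0 0 0 0 -1;0 0 0 0 0 0 -1;0 0 0 0 0 0 -1;0 0 0 0 0 0 -1;0 0 0 0 0 0 -1;0 0 0 0 0 0 -1;0 0 0 0 0 0 -1;0 0 0 0 0 0 -1'
```

```text
time_s: 7.83
tcp_pos: [575.5, 306.8, 64.4]
orientation: [-0.0, 1.0, -0.001, -0.002]
contact_force: [0.1, -0.1, 1.0]
width: 85.3
grip_force: 0.0
time_s: 8.58
tcp_pos: [578.3, 304.0, 68.5]
orientation: [0.001, 1.0, -0.002, 0.001]
contact_force: [-3.2, -9.9, 9.9]
width: 22.6
grip_force: 59.1
```

The knob is centred at y≈304.0, so the wrist camera reads about +2.2 mm in y. The wells are at x≈577.7−0.011·75(k+1), y=304−75(k+1). Next I'll move over cup1.

```bash
python3 -m crank '0 0 0 0 0 0 1;0 0 0 0 0 0 1;0 0 0 0 0 0 1;0 0 0 0 0 0 1;0 0 0 0 0 0 1;0 0 0 0 0 0 1;0 0 -40 0 0 0 1;0 0 -80 0 0 0 1;0 0 -115 0 0 0 1;35 -20 -135 0 0 0 1;70 -60 -135 0 0 0 1;100 -95 -135 0 0 0 1;130 -130 -135 0 0 0 1;160 -160 -135 0 0 0 1;180 -176 -135 0 0 0 1;180 -176 -135 0 0 0 1;180 -176 -135 0 0 0 1'
cat > look.py <<'E'
import sys
from h import *
n=sys.argv[1];s,d,T=snap("wrist");pickle.dump((s,d,T),open(n+".pkl","wb"));cv2.imwrite(f"pics/{n}.png",d["frame"][:,:,::-1])
print(s["time_s"],s["tcp_pos"].round(1),s["width"])
E
python3 look.py c1
```

```text
time_s: 10.0
tcp_pos: [395.6, 129.1, 201.3]
orientation: [0.001, 1.0, -0.0, 0.0]
contact_force: [-0.2, 0.5, 0.2]
width: 85.3
grip_force: 0.0
10.0 [395.6 129.1 201.3] 85.29391942924076
```

View pics/c1.png

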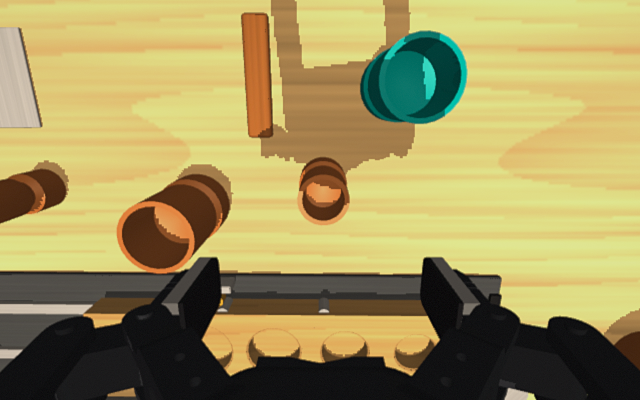

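The wrist view shows the small cup's rim at (323,200), about 51 px wide. The big cup's rim is at (156,236), about 78 px wide. The turquoise look-alike is at (420,77).

Run:
```python
from h import *
s,d,T=pickle.load(open("c1.pkl","rb"))
for nm,p,L,Rr in(("small",(323.5,200),(298.5,198),(349.5,198)),("big",(156,236),(117,234),(195.5,238)),("turq",(422,77),(378,77),(467,77))):
  for z,D in((80,36),(85,42),(90,48),(95,54),(100,60)):
    w=np.linalg.norm(np.subtract(*at(d,[L,Rr],z,T)))
    c,r,n,e=rimfit(d,T,at(d,p,z,T)[0],z,D/2,reach=5)
    print(nm,z,D,"w",round(w,1),at(d,p,z,T).round(1),c.round(1),round(2*r,1),n,round(e,2))
```

```text
small 80 36 w 41.2 [[398.4 131.9]] [394.3 131.3] 41.4 68 0.36
small 85 42 w 40.5 [[397.  131.9]] [393.  131.3] 40.6 74 0.36
small 90 48 w 39.7 [[395.7 131.8]] [395.6 131.5] 40.9 72 0.15
small 95 54 w 38.9 [[394.3 131.8]] [385.8 135.9] 48.1 126 1.27
small 100 60 w 38.1 [[392.9 131.8]] [393. 136.] 58.9 125 2.58
big 80 36 w 65.3 [[429.2  -8.2]] [433.6 -16.5] 42.7 119 1.04
big 85 42 w 64.1 [[427.2  -5.5]] [427.9  -6.3] 51.6 79 0.06
big 90 48 w 62.8 [[425.3  -2.9]] [427.1  -4. ] 53.5 116 0.16
big 95 54 w 61.6 [[ 4.233e+02 -3.000e-01]] [422.7   1.4] 54.7 54 0.25
big 100 60 w 60.3 [[421.3   2.3]] [425.5   4.2] 58.3 60 0.31
turq 80 36 w 65.3 [[305.  204.3]] [308.6 193.3] 42.1 88 0.21
turq 85 42 w 64.0 [[305.4 202.8]] [305.5 202.9] 51.8 76 0.03
turq 90 48 w 62.8 [[305.8 201.4]] [306.8 201.8] 53.6 120 0.17
turq 95 54 w 61.5 [[306.2 200. ]] [307.2 200.3] 60.7 107 0.13
turq 100 60 w 60.3 [[306.6 198.6]] [307.6 198.9] 59.5 118 0.15
```

Sizes confirmed: the small one is cup1 (≈41 mm rim) and the big one is cup4 (≈60 mm rim). I'll centre cup1 along y, turn, and grip along x.

```bash
python3 -m crank '-3 3 40 0 0 0 1;-3 3 80 0 0 0 1;-3 3 120 0 0 0 1;-3 3 156 0 0 0 1;-3 3 156 0 0 0 1;-3 3 156 0 0 0 -0.4;-3 3 156 0 0 0 -0.4;-3 3 156 0 0 0 -0.4;-3 3 156 0 0 0 -0.4;-3 3 156 0 0 0 -0.4;-3 3 156 0 0 0 -0.4;-3 3 156 0 0 0 -0.4;-3 3 156 0 0 0 -0.4'
python3 -m crank '0 0 0 0 0 0 1;0 0 0 0 0 0 1;0 0 0 0 0 0 1;0 0 0 0 0 0 1;0 0 0 0 0 0.12 1;0 0 0 0 0 0.24 1;0 0 0 0 0 0.36 1;0 0 0 0 0 0.48 1;0 0 0 0 0 0.6 1;0 0 0 0 0 0.72 1;0 0 0 0 0 0.84 1;0 0 0 0 0 0.96 1;0 0 0 0 0 1.08 1;0 0 0 0 0 1.2 1;0 0 0 0 0 1.32 1;0 0 0 0 0 1.44 1;0 0 0 0 0 1.57 1;0 0 0 0 0 1.57 1'
python3 -m crank '0 0 0 0 0 0 -1;0 0 0 0 0 0 -1;0 0 0 0 0 0 -1;0 0 0 0 0 0 -1;0 0 0 0 0 0 -1;0 0 0 0 0 0 -1;0 0 0 0 0 0 -1;0 0 0 0 0 0 -1;0 0 0 0 0 0 -1'
```

```text
time_s: 11.13
tcp_pos: [403.0, 133.8, 48.2]
orientation: [0.001, 1.0, 0.001, 0.003]
contact_force: [-0.4, -0.1, 7.9]
width: 40.7
grip_force: 59.8
time_s: 12.63
tcp_pos: [400.0, 133.3, 45.2]
orientation: [0.709, 0.705, -0.0, -0.0]
contact_force: [-0.2, -0.5, -0.9]
width: 85.2
grip_force: 0.0
time_s: 13.38
tcp_pos: [400.2, 133.3, 45.4]
orientation: [0.707, 0.707, 0.0, 0.0]
contact_force: [-1.7, 0.1, 2.9]
width: 40.6
grip_force: 60.4
```

```bash
python3 -m crank '0 0 -35 0 0 0 -1;0 0 -70 0 0 0 -1;5 40 -75 0 0 0 -1;10 80 -75 0 0 0 -1;15 115 -75 0 0 0 -1;20 150 -75 0 0 0 -1;20 176 -75 0 0 0 -1;20 176 -60 0 0 0 -1;20 176 -55 0 0 0 -1;20 176 -55 0 0 0 -1;20 176 -55 0 0 0 -1;20 176 -55 0 0 0 -1;20 176 -55 0 0 0 -1'
python3 look.py p1
```

```text
time_s: 14.47
tcp_pos: [576.0, 153.4, 101.0]
orientation: [0.707, 0.707, 0.0, 0.0]
contact_force: [0.0, -0.6, -1.9]
width: 41.2
grip_force: 61.8
14.4667 [576.  153.4 101. ] 41.236596795374744
```

```bash
python3 -m crank '0 0 6 0 0 0 -1;0 0 12 0 0 0 -1;0 0 17 0 0 0 -1;0 0 22 0 0 0 -1;0 0 22 0 0 0 -1;0 0 22 0 0 0 -1'
python3 -m crank '0 0 4 0 0 0 -1;0 0 8 0 0 0 -1;0 0 11 0 0 0 -1;0 0 11 0 0 0 -1;0 0 11 0 0 0 -1'
```

```text
time_s: 15.02
tcp_pos: [575.9, 153.5, 77.6]
orientation: [0.707, 0.707, -0.0, -0.0]
contact_force: [1.2, 0.9, -1.7]
width: 40.9
grip_force: 61.6
time_s: 15.43
tcp_pos: [576.3, 153.4, 67.5]
orientation: [0.707, 0.707, 0.0, 0.0]
contact_force: [-0.1, 1.2, 0.8]
width: 40.9
grip_force: 62.1
```

Cup1 is seated (foot at the bottom, low force). Release it, rise, and go over cup4.

```bash
python3 -m crank '0 0 0 0 0 0 1;0 0 0 0 0 0 1;0 0 0 0 0 0 1;0 0 0 0 0 0 1;0 0 0 0 0 0 1;0 0 -40 0 0 0 1;0 0 -80 0 0 0 1;-10 -15 -120 0 0 -0.1 1;-45 -45 -135 0 0 -0.22 1;-80 -80 -135 0 0 -0.34 1;-110 -110 -135 0 0 -0.46 1;-140 -140 -135 0 0 -0.58 1;-151 -153 -135 0 0 -0.7 1;-151 -153 -135 0 0 -0.82 1;-151 -153 -135 0 0 -0.94 1;-151 -153 -135 0 0 -1.06 1;-151 -153 -135 0 0 -1.18 1;-151 -153 -135 0 0 -1.3 1;-151 -153 -135 0 0 -1.42 1;-151 -153 -135 0 0 -1.57 1'
python3 -m crank '0 0 0 0 0 0 1;0 0 0 0 0 0 1'
python3 look.py c4
python3 - <<'E'
from h import *
s,d,T=pickle.load(open("c4.pkl","rb"))
for c in((423,2),(419,2),(423,-2),(426,5)):
  c,r,n,e=rimfit(d,T,c,100,30,reach=6);print(c.round(1),2*r,n,e)
t,D,TT=snap("top");cv2.imwrite("pics/t1.png",D["frame"][:,:,::-1]);pickle.dump(D,open("t1.pkl","wb"))
E
```

```text
time_s: 17.1
tcp_pos: [423.1, 2.3, 202.4]
orientation: [0.01, 1.0, -0.0, 0.0]
contact_force: [0.4, -0.6, -0.1]
width: 85.1
grip_force: 0.0
time_s: 17.27
tcp_pos: [423.1, 2.3, 202.4]
orientation: [0.015, 1.0, -0.0, 0.0]
contact_force: [0.1, -0.5, -0.1]
width: 85.4
grip_force: 0.0
17.2667 [423.1   2.3 202.4] 85.3928044168278
[419.7   1.7] 57.28003206867299 68 0.29428705103086106
[419.5   1.8] 57.469811063379545 73 0.3356822783527696
[419.4   1.8] 57.4913170023808 100 0.5464315913613714
[421.5   3.2] 55.567297234434434 59 0.14811826885555363
```

View pics/c4.png

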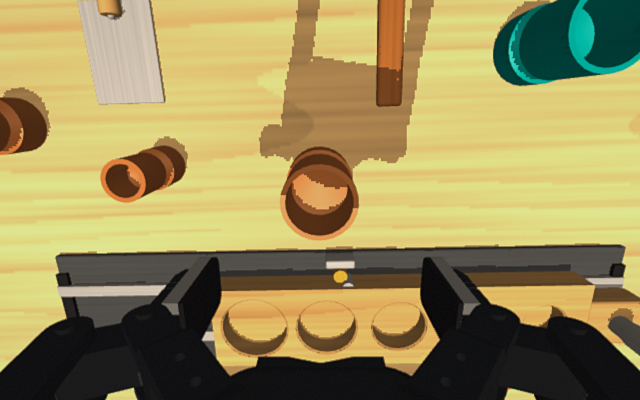

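Cup4's rim is at (320,202), right under the tool. Same routine.

```bash
python3 -m crank '2 -0.5 40 0 0 -0.03 1;2 -0.5 80 0 0 -0.03 1;2 -0.5 120 0 0 -0.03 1;2 -0.5 155 0 0 -0.03 1;2 -0.5 155 0 0 -0.03 1;2 -0.5 155 0 0 -0.03 0;2 -0.5 155 0 0 -0.03 0;2 -0.5 155 0 0 -0.03 0;2 -0.5 155 0 0 -0.03 0;2 -0.5 155 0 0 -0.03 0;2 -0.5 155 0 0 -0.03 0;2 -0.5 155 0 0 -0.03 0'
python3 -m crank '0 0 0 0 0 0 1;0 0 0 0 0 0 1;0 0 0 0 0 0 1;0 0 0 0 0 0 1;0 0 0 0 0 0.12 1;0 0 0 0 0 0.24 1;0 0 0 0 0 0.36 1;0 0 0 0 0 0.48 1;0 0 0 0 0 0.6 1;0 0 0 0 0 0.72 1;0 0 0 0 0 0.84 1;0 0 0 0 0 0.96 1;0 0 0 0 0 1.08 1;0 0 0 0 0 1.2 1;0 0 0 0 0 1.32 1;0 0 0 0 0 1.44 1;0 0 0 0 0 1.56 1;0 0 0 0 0 1.57 1'
python3 -m crank '0 0 0 0 0 0 -1;0 0 0 0 0 0 -1;0 0 0 0 0 0 -1;0 0 0 0 0 0 -1;0 0 0 0 0 0 -1;0 0 0 0 0 0 -1;0 0 0 0 0 0 -1;0 0 0 0 0 0 -1'
```

```text
time_s: 18.37
tcp_pos: [423.6, 1.4, 50.0]
orientation: [-0.002, 1.0, -0.0, 0.003]
contact_force: [-0.9, -1.1, 7.8]
width: 58.8
grip_force: 65.3
time_s: 19.87
tcp_pos: [420.9, 1.9, 47.1]
orientation: [0.707, 0.707, -0.0, -0.0]
contact_force: [-0.9, 0.4, 0.8]
width: 85.0
grip_force: 0.0
time_s: 20.53
tcp_pos: [421.7, 1.7, 47.8]
orientation: [0.705, 0.709, 0.0, 0.0]
contact_force: [-0.4, -0.5, 4.7]
width: 58.8
grip_force: 64.7
```

```bash
python3 -m crank '0 0 -35 0 0 0 -1;0 0 -70 0 0 0 -1;-15 30 -75 0 0 0 -1;-30 65 -75 0 0 0 -1;-50 100 -75 0 0 0 -1;-65 130 -75 0 0 0 -1;-73 152 -75 0 0 0 -1;-73 152 -65 0 0 0 -1;-73 152 -55 0 0 0 -1;-73 152 -55 0 0 0 -1;-73 152 -55 0 0 0 -1;-73 152 -55 0 0 0 -1'
python3 look.py p4
```

```text
time_s: 21.53
tcp_pos: [572.2, -69.7, 101.6]
orientation: [0.705, 0.709, -0.0, -0.001]
contact_force: [0.2, -0.3, -3.5]
width: 59.0
grip_force: 67.1
21.5333 [572.2 -69.7 101.6] 59.02597554547502
```

```bash
python3 -m crank '-1 1.5 0 0 0 0 -1;-1 1.5 6 0 0 0 -1;-1 1.5 12 0 0 0 -1;-1 1.5 17 0 0 0 -1;-1 1.5 22 0 0 0 -1;-1 1.5 22 0 0 0 -1;-1 1.5 22 0 0 0 -1'
python3 -m crank '0 0 4 0 0 0 -1;0 0 8 0 0 0 -1;0 0 10 0 0 0 -1;0 0 10 0 0 0 -1;0 0 10 0 0 0 -1'
```

```text
time_s: 22.17
tcp_pos: [574.5, -71.2, 79.4]
orientation: [0.705, 0.709, -0.0, -0.001]
contact_force: [-0.8, 0.2, -3.7]
width: 58.7
grip_force: 67.3
time_s: 22.58
tcp_pos: [574.8, -71.3, 69.9]
orientation: [0.705, 0.709, -0.0, -0.0]
contact_force: [-0.9, 0.9, -4.2]
width: 58.7
grip_force: 67.9
```

Cup4 is at the bottom height. Locate cup0 from the last wrist and top views.

```bash
python3 - <<'E'
from h import *
s,d,T=pickle.load(open("c4.pkl","rb"))
print(at(d,(123.5,180.5),80,T)+[[1.8,0]],np.linalg.norm(np.subtract(*at(d,[(101,181),(146,180)],80,T))))
E
python3 -m crank '0 0 1 0 0 0 -1;0 0 1 0 0 0 1;0 0 1 0 0 0 1;0 0 1 0 0 0 1;0 0 1 0 0 0 1;0 0 -40 0 0 0 1;0 0 -80 0 0 0 1;-10 -25 -115 0 0 -0.1 1;-30 -60 -132 0 0 -0.22 1;-50 -95 -132 0 0 -0.34 1;-70 -130 -132 0 0 -0.46 1;-79 -165 -132 0 0 -0.58 1;-79 -169 -132 0 0 -0.7 1;-79 -169 -132 0 0 -0.82 1;-79 -169 -132 0 0 -0.94 1;-79 -169 -132 0 0 -1.06 1;-79 -169 -132 0 0 -1.18 1;-79 -169 -132 0 0 -1.3 1;-79 -169 -132 0 0 -1.42 1;-79 -169 -132 0 0 -1.54 1'
python3 -m crank '0 0 0 0 0 -0.03 1;0 0 0 0 0 -0.03 1'
python3 look.py c0
```

```text
[[ 407.06615175 -154.66998667]] 36.21437632524939
time_s: 24.25
tcp_pos: [406.7, -151.4, 202.7]
orientation: [0.01, 1.0, -0.0, 0.001]
contact_force: [0.3, -0.3, 0.7]
width: 85.3
grip_force: 0.0
time_s: 24.42
tcp_pos: [406.6, -151.4, 202.6]
orientation: [-0.003, 1.0, -0.0, 0.0]
contact_force: [-0.6, 0.1, -0.8]
width: 85.3
grip_force: 0.0
24.4167 [ 406.6 -151.4  202.6] 85.29951630237034
```

View pics/c0.png

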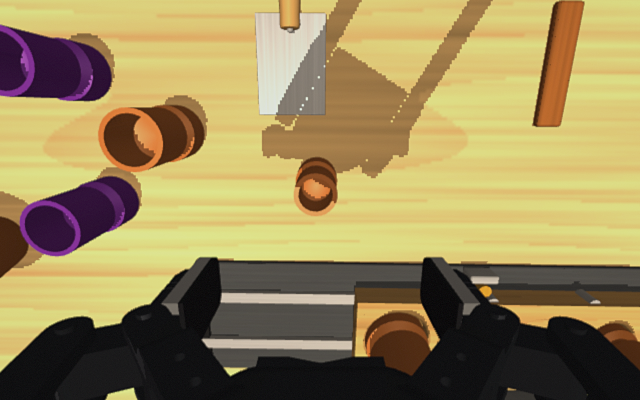

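Cup0's rim is at (315,195), with cup2's at (131,139) to the left between the purple ones. Cup4 stands in its well at (397,340).

Run:
```python
from h import *
s,d,T=pickle.load(open("c0.pkl","rb"))
print(at(d,(315.5,195),80,T)+[[1.8,0]],at(d,(131,139),90,T)+[[1.8,0]],np.linalg.norm(np.subtract(*at(d,[(98.5,140),(163,138)],90,T))),"purple",at(d,(50,228),90,T)+[[1.8,0]],at(d,(5,62),90,T)+[[1.8,0]])
```

```text
[[ 407.50716488 -155.1686044 ]] [[ 362.3902659  -292.66912039]] 48.42353416019214 purple [[ 433.31467589 -368.43000617]] [[ 309.32306278 -373.35650522]]
```

```bash
python3 -m crank '-1 -4 40 0 0 0 1;-1 -4 80 0 0 0 1;-1 -4 120 0 0 0 1;-1 -4 157 0 0 0 1;-1 -4 157 0 0 0 1;-1 -4 157 0 0 0 -0.5;-1 -4 157 0 0 0 -0.5;-1 -4 157 0 0 0 -0.5;-1 -4 157 0 0 0 -0.5;-1 -4 157 0 0 0 -0.5;-1 -4 157 0 0 0 -0.5;-1 -4 157 0 0 0 -0.5;-1 -4 157 0 0 0 -0.5'
python3 -m crank '0 0 0 0 0 0 1;0 0 0 0 0 0 1;0 0 0 0 0 0 1;0 0 0 0 0 0 1;0 0 0 0 0 0.12 1;0 0 0 0 0 0.24 1;0 0 0 0 0 0.36 1;0 0 0 0 0 0.48 1;0 0 0 0 0 0.6 1;0 0 0 0 0 0.72 1;0 0 0 0 0 0.84 1;0 0 0 0 0 0.96 1;0 0 0 0 0 1.08 1;0 0 0 0 0 1.2 1;0 0 0 0 0 1.32 1;0 0 0 0 0 1.44 1;0 0 0 0 0 1.56 1;0 0 0 0 0 1.57 1'
python3 -m crank '0 0 0 0 0 0 -1;0 0 0 0 0 0 -1;0 0 0 0 0 0 -1;0 0 0 0 0 0 -1;0 0 0 0 0 0 -1;0 0 0 0 0 0 -1;0 0 0 0 0 0 -1;0 0 0 0 0 0 -1;0 0 0 0 0 0 -1'
```

```text
time_s: 25.55
tcp_pos: [409.6, -156.4, 48.2]
orientation: [-0.002, 1.0, -0.001, 0.002]
contact_force: [-1.1, 1.2, 6.4]
width: 34.4
grip_force: 59.1
time_s: 27.05
tcp_pos: [407.3, -155.2, 45.2]
orientation: [0.707, 0.707, -0.0, -0.0]
contact_force: [0.1, -0.5, -1.0]
width: 85.2
grip_force: 0.0
time_s: 27.8
tcp_pos: [407.5, -155.2, 45.5]
orientation: [0.705, 0.709, -0.0, 0.0]
contact_force: [-2.0, 0.6, 4.3]
width: 34.3
grip_force: 59.8
```

```bash
python3 -m crank '0 0 -35 0 0 0 -1;0 0 -70 0 0 0 -1;40 0 -75 0 0 0 -1;80 0 -75 0 0 0 -1;120 0 -75 0 0 0 -1;160 0 -75 0 0 0 -1;200 0 -75 0 0 0 -1;240 0 -75 0 0 0 -1;280 0 -75 0 0 0 -1;320 0 -75 0 0 0 -1;355 0 -75 0 0 0 -1;384 20 -75 0 0 0 -1;384 60 -75 0 0 0 -1;384 100 -75 0 0 0 -1;384 135 -75 0 0 0 -1;384 160 -75 0 0 0 -1;384 172 -65 0 0 0 -1;384 172 -55 0 0 0 -1;384 172 -55 0 0 0 -1;384 172 -55 0 0 0 -1'
python3 -m crank '0 0 0 0 0 0 -1;0 0 0 0 0 0 -1'
python3 look.py p0
```

```text
time_s: 29.47
tcp_pos: [575.1, 229.3, 98.1]
orientation: [0.705, 0.709, -0.002, -0.001]
contact_force: [0.7, 0.1, -1.4]
width: 34.7
grip_force: 60.6
time_s: 29.63
tcp_pos: [576.8, 229.9, 100.8]
orientation: [0.705, 0.709, 0.0, 0.0]
contact_force: [-0.3, 0.5, -2.2]
width: 35.0
grip_force: 60.6
29.6333 [576.8 229.9 100.8] 34.997213040054234
```

View pics/p0.png

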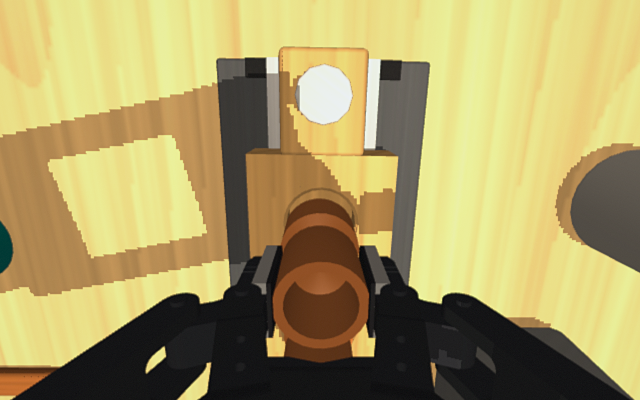

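The held cup0 hangs over well0 (mouth around (320,205)) and looks aligned. Now I'll lower it.

```bash
python3 -m crank '0 0 6 0 0 0 -1;0 0 12 0 0 0 -1;0 0 17 0 0 0 -1;0 0 22 0 0 0 -1;0 0 22 0 0 0 -1;0 0 22 0 0 0 -1'
python3 -m crank '0 0 4 0 0 0 -1;0 0 8 0 0 0 -1;0 0 11 0 0 0 -1;0 0 11 0 0 0 -1;0 0 11 0 0 0 -1'
```

```text
time_s: 30.18
tcp_pos: [577.0, 229.5, 77.5]
orientation: [0.705, 0.709, -0.001, -0.0]
contact_force: [0.4, 0.4, -1.3]
width: 34.8
grip_force: 60.6
time_s: 30.6
tcp_pos: [577.8, 229.7, 67.5]
orientation: [0.705, 0.709, 0.0, 0.0]
contact_force: [0.5, 0.3, -0.1]
width: 34.9
grip_force: 61.1
```

```bash
python3 -m crank '0 0 1 0 0 0 -1;0 0 1 0 0 0 1;0 0 1 0 0 0 1;0 0 1 0 0 0 1;0 0 1 0 0 0 1;0 0 1 0 0 0 1;0 0 -40 0 0 0 1;0 0 -80 0 0 0 1;0 0 -115 0 0 0 1;-20 -30 -135 0 0 -0.1 1;-60 -55 -135 0 0 -0.2 1;-95 -75 -135 0 0 -0.3 1;-130 -95 -135 0 0 -0.4 1;-165 -115 -135 0 0 -0.5 1;-200 -135 -135 0 0 -0.6 1;-235 -155 -135 0 0 -0.7 1;-270 -170 -135 0 0 -0.8 1;-300 -185 -135 0 0 -0.9 1;-300 -185 -135 0 0 -1 1;-300 -185 -135 0 0 -1 1'
python3 - <<'E'
from h import *
s,d,T=snap("wrist");m=R.from_quat(s["orientation"]).as_matrix();print(s["tcp_pos"],m.T@(np.array([362.4,-292.7,202])-s["tcp_pos"]),"az",-(np.pi/2-np.arctan2(m[1,1],m[0,1])))
E
```

```text
time_s: 32.27
tcp_pos: [393.4, -73.0, 202.5]
orientation: [0.279, 0.96, -0.0, 0.0]
contact_force: [0.2, -0.7, -0.9]
width: 85.8
grip_force: 0.0
[393.38762624 -73.0012912  202.53461511] [ -91.71302042 -202.03061102    0.6289189 ] az -0.5662629701859139
```

```bash
python3 -m crank '-15 -35 0 0 0 -0.12 1;-30 -70 0 0 0 -0.24 1;-45 -105 0 0 0 -0.36 1;-60 -140 0 0 0 -0.48 1;-76 -170 0 0 0 -0.56 1;-92 -202 0 0 0 -0.566 1;-92 -202 0 0 0 -0.566 1;-92 -202 0 0 0 -0.566 1;-92 -202 0 0 0 -0.566 1'
python3 look.py c2
python3 - <<'E'
from h import *
s,d,T=pickle.load(open("c2.pkl","rb"))
for c in((361,-293),(364,-290)): print(rimfit(d,T,c,90,24,reach=5))
cv2.imwrite("pics/c2s.png",d["frame"][80:320,120:520,::-1])
E
```

```text
time_s: 33.07
tcp_pos: [363.9, -290.1, 201.8]
orientation: [0.001, 1.0, 0.001, -0.0]
contact_force: [-0.1, 0.6, -0.1]
width: 85.2
grip_force: 0.0
33.0667 [ 363.9 -290.1  201.8] 85.20446447035724
(array([ 357.98496324, -293.25222875]), np.float64(22.945287416966167), 66, np.float64(0.25001198278989206))
(array([ 357.73680222, -293.11839185]), np.float64(22.977122687649338), 89, np.float64(0.4240383111251744))
```

View pics/c2.png

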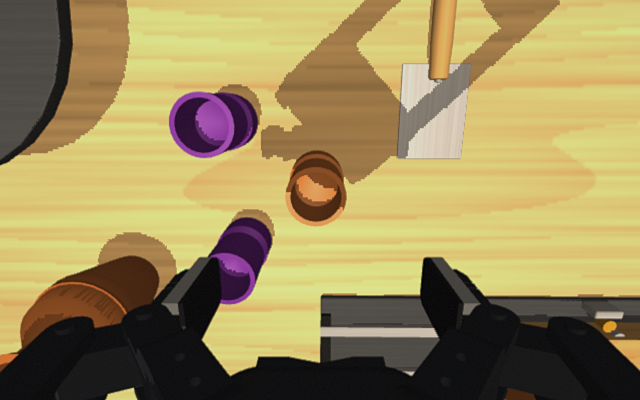

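Cup2 (terracotta, rim (316,195)) is under the tool. The purple look-alikes at (205,125) and (235,265) are clear of the fingers.

```bash
python3 -m crank '2.5 -3 40 0 0 0 1;2.5 -3 80 0 0 0 1;2.5 -3 120 0 0 0 1;2.5 -3 156 0 0 0 1;2.5 -3 156 0 0 0 1;2.5 -3 156 0 0 0 -0.3;2.5 -3 156 0 0 0 -0.3;2.5 -3 156 0 0 0 -0.3;2.5 -3 156 0 0 0 -0.3;2.5 -3 156 0 0 0 -0.3;2.5 -3 156 0 0 0 -0.3;2.5 -3 156 0 0 0 -0.3;2.5 -3 156 0 0 0 -0.3'
python3 -m crank '0 0 0 0 0 0 1;0 0 0 0 0 0 1;0 0 0 0 0 0 1;0 0 0 0 0 0 1;0 0 0 0 0 0.12 1;0 0 0 0 0 0.24 1;0 0 0 0 0 0.36 1;0 0 0 0 0 0.48 1;0 0 0 0 0 0.6 1;0 0 0 0 0 0.72 1;0 0 0 0 0 0.84 1;0 0 0 0 0 0.96 1;0 0 0 0 0 1.08 1;0 0 0 0 0 1.2 1;0 0 0 0 0 1.32 1;0 0 0 0 0 1.44 1;0 0 0 0 0 1.56 1;0 0 0 0 0 1.57 1'
python3 -m crank '0 0 0 0 0 0 -1;0 0 0 0 0 0 -1;0 0 0 0 0 0 -1;0 0 0 0 0 0 -1;0 0 0 0 0 0 -1;0 0 0 0 0 0 -1;0 0 0 0 0 0 -1;0 0 0 0 0 0 -1;0 0 0 0 0 0 -1'
```

```text
time_s: 34.2
tcp_pos: [362.9, -295.6, 49.6]
orientation: [0.0, 1.0, -0.002, 0.002]
contact_force: [1.7, 2.6, 7.4]
width: 46.8
grip_force: 60.9
time_s: 35.7
tcp_pos: [360.8, -294.1, 46.3]
orientation: [0.708, 0.706, -0.0, -0.0]
contact_force: [-0.9, -0.5, 0.1]
width: 85.5
grip_force: 0.0
time_s: 36.45
tcp_pos: [361.0, -294.3, 46.5]
orientation: [0.707, 0.708, -0.0, 0.0]
contact_force: [-0.2, -0.0, 3.3]
width: 47.0
grip_force: 61.4
```

```bash
python3 -m crank '0 0 -35 0 0 0 -1;0 0 -70 0 0 0 -1;40 0 -75 0 0 0 -1;80 0 -75 0 0 0 -1;120 0 -75 0 0 0 -1;160 0 -75 0 0 0 -1;200 0 -75 0 0 0 -1;240 0 -75 0 0 0 -1;280 0 -75 0 0 0 -1;320 0 -75 0 0 0 -1;355 0 -75 0 0 0 -1;374 20 -75 0 0 0 -1;374 60 -75 0 0 0 -1;374 100 -75 0 0 0 -1;374 140 -75 0 0 0 -1;374 180 -75 0 0 0 -1;374 205 -75 0 0 0 -1;374 214 -65 0 0 0 -1;374 214 -55 0 0 0 -1;374 214 -55 0 0 0 -1'
python3 -m crank '0 0 0 0 0 0 -1;0 0 0 0 0 0 -1;0 0 0 0 0 0 -1'
```

```text
time_s: 38.12
tcp_pos: [571.6, 80.0, 97.2]
orientation: [0.707, 0.707, -0.003, -0.003]
contact_force: [-0.6, 0.1, -4.4]
width: 46.9
grip_force: 63.4
time_s: 38.37
tcp_pos: [573.9, 80.2, 101.7]
orientation: [0.707, 0.708, 0.0, 0.0]
contact_force: [0.0, -0.7, -2.1]
width: 46.8
grip_force: 63.4
```

```bash
python3 -m crank '-0.4 1.2 0 0 0 0 -1;-0.4 1.2 6 0 0 0 -1;-0.4 1.2 12 0 0 0 -1;-0.4 1.2 17 0 0 0 -1;-0.4 1.2 22 0 0 0 -1;-0.4 1.2 22 0 0 0 -1;-0.4 1.2 22 0 0 0 -1'
python3 -m crank '0 0 4 0 0 0 -1;0 0 8 0 0 0 -1;0 0 11 0 0 0 -1;0 0 11 0 0 0 -1;0 0 11 0 0 0 -1'
```

```text
time_s: 38.95
tcp_pos: [575.1, 79.7, 78.5]
orientation: [0.707, 0.707, -0.001, -0.001]
contact_force: [0.6, 0.1, -2.4]
width: 47.2
grip_force: 63.4
time_s: 39.37
tcp_pos: [576.0, 79.7, 68.6]
orientation: [0.707, 0.707, 0.0, 0.0]
contact_force: [-0.7, 0.2, 0.3]
width: 46.6
grip_force: 63.4
```

Cup2 is in. Release, rise, move left of the knob with fingers shut, and check from above.

```bash
python3 -m crank '0 0 0 0 0 0 1;0 0 0 0 0 0 1;0 0 0 0 0 0 1;0 0 0 0 0 0 1;0 0 0 0 0 0 1;0 0 -40 0 0 0 1;0 0 -80 0 0 0 1;0 0 -120 0 0 0 1;40 0 -135 0 0 0 -1;80 0 -135 0 0 0 -1;120 0 -135 0 0 0 -1;160 0 -135 0 0 0 -1;200 0 -135 0 0 0 -1;240 0 -135 0 0 0 -1;270 1 -135 0 0 0 -1;270 1 -135 0 0 0 -1;270 1 -135 0 0 0 -1'
python3 - <<'E'
from h import *
s,d,T=snap("top");s2,e,T2=snap("scene")
a=cv2.resize(d["frame"][120:270,180:450],None,fx=2,fy=2,interpolation=2)
b=cv2.resize(e["frame"][160:310,180:450],None,fx=2,fy=2,interpolation=2)
cv2.imwrite("pics/v.png",np.vstack([a,b])[:,:,::-1])
E
```

```text
time_s: 40.78
tcp_pos: [575.8, 351.3, 202.8]
orientation: [0.706, 0.709, -0.0, 0.0]
contact_force: [0.8, -0.9, 0.6]
width: -0.2
grip_force: 0.0
```

View pics/v.png

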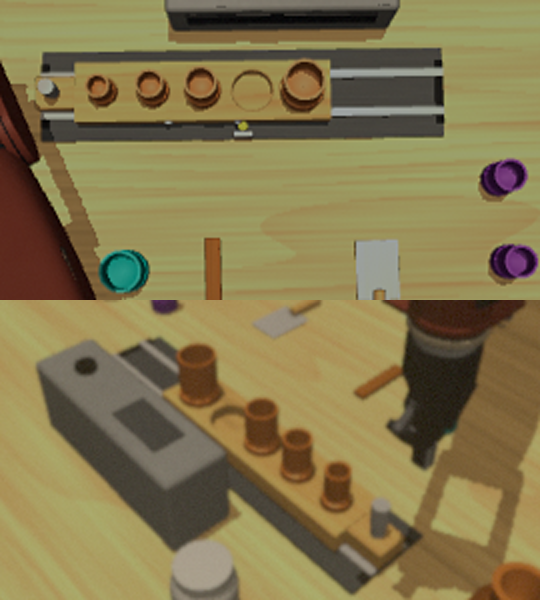

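All four cups stand in wells 0, 1, 2 and 4, with well3 empty and no cup left on the table. Now push.

```bash
python3 -m crank '0 0 40 0 0 0 -1;0 0 80 0 0 0 -1;0 0 120 0 0 0 -1;0 0 137 0 0 0 -1;0 0 137 0 0 0 -1;0 0 137 0 0 0 -1'
python3 -m crank '-6 1 0 0 0 0 -1;-12 1 0 0 0 0 -1;-18 1 0 0 0 0 -1;-22 1 0 0 0 0 -1;-25 1 0 0 0 0 -1;-28 1 0 0 0 0 -1;-31 1 0 0 0 0 -1;-34 1 0 0 0 0 -1;-37 1 0 0 0 0 -1;-40 1 0 0 0 0 -1'
```

```text
time_s: 41.38
tcp_pos: [576.1, 347.8, 65.4]
orientation: [0.707, 0.707, -0.001, -0.0]
contact_force: [0.5, -0.4, 0.2]
width: 0.3
grip_force: 0.0
time_s: 42.22
tcp_pos: [578.3, 310.3, 67.8]
orientation: [0.707, 0.708, 0.001, 0.0]
contact_force: [-0.4, 1.6, 1.8]
width: 0.4
grip_force: 0.9
```

```bash
python3 -m crank '-4 0 0 0 0 0 -1;-9 0 0 0 0 0 -1;-14 0 0 0 0 0 -1;-19 0 0 0 0 0 -1;-24 0 0 0 0 0 -1;-29 0 0 0 0 0 -1;-34 0 0 0 0 0 -1;-39 0 0 0 0 0 -1;-44 0 0 0 0 0 -1;-49 0 0 0 0 0 -1;-54 0 0 0 0 0 -1;-59 0 0 0 0 0 -1;-64 0 0 0 0 0 -1;-69 0 0 0 0 0 -1;-74 0 0 0 0 0 -1;-79 0 0 0 0 0 -1;-83 0 0 0 0 0 -1;-86 0 0 0 0 0 -1;-86 0 0 0 0 0 -1'
python3 -m crank '-3 0 0 0 0 0 -1;-6 0 0 0 0 0 -1;-9 0 0 0 0 0 -1;-12 0 0 0 0 0 -1;-12 0 0 0 0 0 -1'
```

```text
time_s: 43.8
tcp_pos: [577.7, 222.9, 66.2]
orientation: [0.707, 0.707, -0.0, 0.0]
contact_force: [0.3, 0.4, 1.0]
width: 0.0
grip_force: 0.0
time_s: 44.22
tcp_pos: [577.7, 211.9, 66.3]
orientation: [0.707, 0.708, 0.0, 0.0]
contact_force: [0.4, -0.1, -0.3]
width: -0.2
grip_force: 0.0
```

```bash
python3 -m crank '-2 0 0 0 0 0 -1;-4 0 0 0 0 0 -1;-6 0 0 0 0 0 -1;-6 0 0 0 0 0 -1'
python3 -m crank '-2 0 0 0 0 0 -1;-4 0 0 0 0 0 -1;-4 0 0 0 0 0 -1'
```

```text
time_s: 44.55
tcp_pos: [577.8, 206.9, 66.5]
orientation: [0.707, 0.707, 0.001, -0.001]
contact_force: [-0.1, 8.1, -1.6]
width: -0.5
grip_force: 4.0
time_s: 44.8
tcp_pos: [577.7, 206.8, 66.6]
orientation: [0.707, 0.707, 0.004, -0.002]
contact_force: [1.0, 22.0, -4.6]
width: 0.3
grip_force: 11.1
```

The tray is against the right stop, with force rising and no further motion. Back off and check.

```bash
python3 -m crank '10 0 0 0 0 0 -1;25 0 0 0 0 0 -1;40 0 0 0 0 0 -1;40 0 -40 0 0 0 -1;40 0 -80 0 0 0 -1;60 0 -120 0 0 0 -1;100 0 -140 0 0 0 -1;140 0 -140 0 0 0 -1;140 0 -140 0 0 0 -1;140 0 -140 0 0 0 -1'
python3 - <<'E'
from h import *
s,d,T=snap("top");s2,e,T2=snap("scene")
a=cv2.resize(d["frame"][120:220,80:510],None,fx=1.8,fy=1.8,interpolation=2)
b=cv2.resize(e["frame"],(774,484))[:400]
cv2.imwrite("pics/f.png",np.vstack([a,b])[:,:,::-1])
print(at(d,at(d,(0,0),0)*0+[[0,0]],44)[:0])
E
```

```text
time_s: 45.63
tcp_pos: [577.1, 344.8, 207.0]
orientation: [0.705, 0.709, 0.001, 0.0]
contact_force: [-0.3, 0.0, -1.0]
width: -0.3
grip_force: 0.0
[]
```

View pics/f.png

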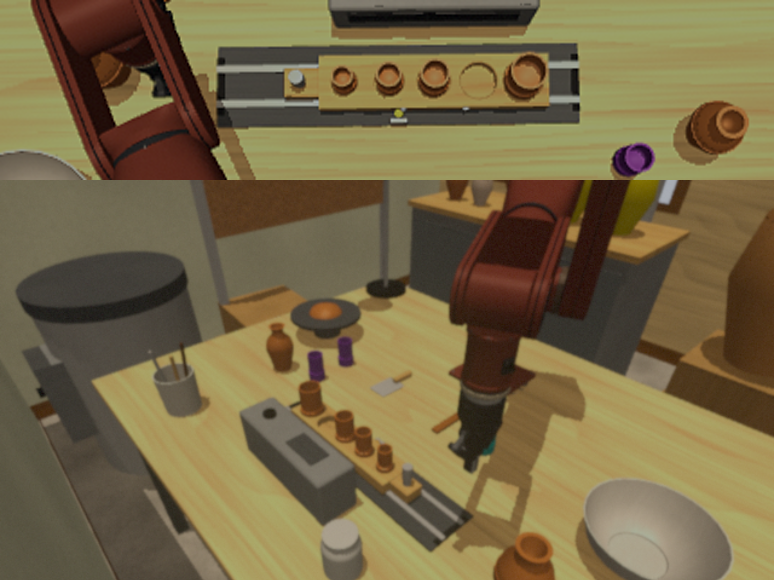

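The tray is at the right end (knob at about (245,162) in the full top view, y≈181–184). The cups are upright and both vases are standing. Hand in.

```bash
python3 -c "
from workcell import hand_in
print(hand_in())"
```

```text
the job is handed in; nothing more can be done
None
```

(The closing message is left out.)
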